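# Slide the specimen carrier home in the cell imager

## Task

Slide the aluminium carrier, with the covered glass dish riding on it, across the bench and along the guide rail into the mouth of the white imager until it is fully home: long side flush against the rail and front end pressed firmly, but gently, against the stop hidden inside, and leave it resting there. The stop's depth differs every time and must be felt. The carrier is too wide to grip: keep it flat on the bench, keep the dish standing on it, and leave the other things alone.

Things in the scene. Friction and masses are not known exactly. Their poses are not given: they have to be found in the camera images.
- carrier: Flat solid aluminium slab, 100 mm (its x) by 140 mm (its y) by 18 mm high, 0.45 to 0.8 kg, lying flat on the bench. Origin at the centre of its underside. It can be slid, not gripped: neither side fits in the gripper.
- dish: Round covered glass dish, 60 mm across and 22 mm high, standing loose on the middle of the carrier. Origin at the centre of its underside, 18 mm above the bench.
- imager: White box fixed to the bench, 146 mm wide, 120 mm deep, 66 mm high (lens cap on top to 79 mm), open only at its mouth: 134 mm wide, 52 mm high. Origin on the bench in the plane of the mouth, on the centreline that the carrier's centre follows when it lies against the rail. Its y points inwards, its x to the rail. The carrier's y goes along this y, either way round.
- imager_stop (a point): Point on the bench 30 mm inside the mouth on the imager's centreline. The stop, a 95 mm wide, 17 mm high black block across the way, is out of sight: its face lies anywhere from 0 to 55 mm further in than this point. A sprung shoe stands 6 mm out of its face and yields to about 1.5 N; the carrier is home when it has pressed the shoe in and meets the block.
- rail: Guide rail fixed to the bench: aluminium bar 350 mm long, 14 mm thick, 16 mm high, running straight into the imager. Origin on the bench at the middle of its inner face, which is 50 mm to the +x side of the imager's centreline; its y is the imager's y; it runs from 240 mm outside the mouth to 110 mm inside. The carrier lies on its -x side.
- bottle: Bystander: amber jar with white cap, 52 mm across, 85 mm high. Origin under its centre.
- frame: Bystander: flat black microscope stage insert, 110 by 160 by 6 mm, with a rectangular opening. Origin under its centre.
- tipbox: Bystander: white box of pipette tips, 87 by 122 by 57 mm high. Origin under its centre.
- joypad: Bystander: black stage controller, 120 by 150 by 33 mm high, with a 50 mm high knob in the middle. Origin under its centre.
Not all that is in view belongs to the job. Several things have the shape of the carrier; the one meant has the colours described above.

How it is judged:
On the way:
1. the carrier is pressed home against the hidden stop with at least 4 N (contact force between carrier and imager above 4 N), for 0.02 s.
At the end, for the whole second after the job is handed in: Carrier flat, at rest, within 2.5 mm of the rail and parallel to it within 0.03 rad, still resting against the stop's sprung shoe (over 0.3 N); dish upright, at rest, on the carrier (within 20 mm of its middle along x, 40 mm along y) (x of carrier in the frame of rail between -0.0525 and -0.047 m and angle between the y axis of carrier and the y axis of rail, either way round below 0.03 rad and contact force between carrier and imager above 0.3 N and height (world z) of carrier below 0.003 m and angle between carrier's own z axis and vertical below 0.03 rad and x of dish in the frame of carrier between -0.02 and 0.02 m and y of dish in the frame of carrier between -0.04 and 0.04 m and z of dish in the frame of carrier between 0.015 and 0.022 m and angle between dish's own z axis and vertical below 0.05 rad and linear speed of each of carrier, dish below 0.01 m/s); the robot touches nothing.
It fails at once if the carrier is rammed into the imager or the rail (over 35 N) (contact force between carrier and imager above 35 N or contact force between carrier and rail above 35 N).
It fails at once if the carrier is lifted or tipped off the bench (height (world z) of carrier above 0.012 m or angle between carrier's own z axis and vertical above 0.15 rad).
It fails at once if a bystander is moved more than 30 mm (distance of any of bottle, frame, tipbox, joypad from where it was at the start of the episode above 0.03 m).
It also fails if it takes over 45 s, if anything falls off the work surface, if the arm or the gripper's body presses on something with over 40 N, if the wrist force passes 120 N, or if a joint passes its speed limit or range.

## Robot

A 7-joint arm with a two-finger parallel gripper is mounted at the origin on the work surface. World frame = base frame: x ahead of the robot, y to its left, z up, the work surface at z = 0. Lengths are in m, angles in rad, forces in N, time in s.
With the tool pointing down it reaches from about 0.4 to 0.85 m from the base axis. Payload 4.5 kg.
Tool frame: the origin (TCP) lies midway between the tips of the shut fingers; the grasp point (between the pads) lies 19 mm behind it; z points along the fingers, y is the direction in which the jaws open and shut (so a half turn about z gives the same grasp; the last joint's range is limited). The gripper opens to 88 mm and grips with 3 to 60 N. Pads are 18 mm wide; open, the fingers measure 123 mm over their backs; the gripper's body (75 mm by 187 mm) begins 45 mm behind the grasp point.
Start: joints at [0.034, 0.689, -0.195, 1.565, 0.157, 0.902, -0.215], TCP at [0.625, 0, 0.239] pointing down, gripper open.
Joint ranges: [-3.01, 3.01], [-0.46, 2.08], [-1.47, 1.51], [0.13, 2.56], [-1, 4.14], [0.04, 2.09], [-2.66, 2.66]. Speed limits (rad/s): [2.57, 2.57, 3.14, 3.14, 3.14, 3.14, 3.14].

## Interface

Orientations are given as a unit quaternion [x, y, z, w].
In Python, from plant import r gives the robot as it stands. The module is installed in compiled form; this text tells all that it offers.
- The arm moves only by the tool carry_out, never from a script. Its argument "commands" is a list of rows, each a list of 6 numbers: the shift along the tool's x, y, z in m, then the turn, a rotation vector about the tool's x, y, z in degrees. In form: [[dx, dy, dz, wx, wy, wz], ...]. A call has 1 to 12 rows; each row is the pose to reach, as a shift and turn from the pose commanded when the call began, along the tool's axes at that moment; what a row does not reach only later rows make up. A row lasts 1/10 s, in which the tool goes at most 50 mm and 8.59 degrees, less where a joint would pass 70% of its speed; a pose out of reach is approached as far as the arm can. A call with a gripper value outside its range is refused whole. "fingers" is the closure in counts, from 0 (fully open) to 255 (shut), set as the call begins (left out, the last holds). The fingers move at their own pace and stop on an object; "grip_force" is the grip in N (left out, the last holds). Time passes only in rows, so rows that repeat a pose let the fingers close. It gives the time, the measured TCP pose, the force and the opening at its end, in the units of the state.
- r.get_state(): the state, without advancing time (a new reading comes with each control period).
- r.snapshot(name): name is "scene" or "side" or "wrist"; returns a dict with "img" (420x560x3 uint8, blue, green, red), "intrinsics" (3x3 intrinsics, pixels), "extrinsics" (4x4, takes a point from camera to world coordinates); the wrist camera has in their place "tool_from_camera" (4x4, takes a point from camera to tool coordinates, whose origin is the TCP and whose axes are the flange's). Camera axes: x right, y down, z forward; pixel columns grow to the right and rows downward; lengths in m; the calibration is good to about 2 mm. A picture is of the moment at which its call begins: read the wrist's pose just before it. There is no depth.
- r.finish_job(): hands the job in, once; it reports no verdict.
Trained networks look in a picture, given as the dict that the camera call returned (one of the last four; its "shot" number tells which), for a name from the list of things; names that differ only in an ending like _2 or _b are one class to them, and where a whole thing is asked for, a point or a joint stands for the part that bears it (a point fixed in the world has none). Each returns a list of dicts, best first, with "p" (0 to 1); they miss things now and then, are a little off and sometimes report something else, mostly with a low value. They report only what shows in the picture. A call takes as long as a camera call. They do not tell look-alikes from the thing itself.
- r.spot_in(picture, label): "xyz" ([x, y, z] in m, in world coordinates, good to about 4 mm: the middle of the surface that is visible of it).
- r.spot_point(picture, label): "xyz" ([x, y, z] in m, in world coordinates, good to about 4 mm: a listed point, or the origin of a listed thing).
The state is a dict: "clock": time; "q": joint angles; "qd": joint speeds; "joint_torque": joint torques, N m; "tool_pos": TCP position; "eef_rot": TCP orientation; "contact_force": force on the tool from outside, world axes, zero at the start; "moment": the same for the moment, N m; "opening": opening from 0.0 (shut) to 1.0 (fully open).
Only numpy, scipy, OpenCV 4.12 (cv2) and the standard library are available. Lean on these libraries where they do the work, as an engineer would, in place of code of your own. Each camera call takes 0.05 s, during which the arm holds its last target.

## Working session

There is one attempt and no reset: what is moved stays moved. The work goes in short steps, Python scripts to look and compute and a tool call to move; the robot and the scene stay as the last step left them, time stands still between calls to the robot, and variables do not carry over. Pictures are saved under pics/ and viewed, and the job is handed in when it is done.

Besides the shell and the picture viewer there is one more tool, called as name(argument=value, ...) on one line, values as JSON. carry_out: Moves the arm, as the interface text tells. Its arguments: {"type":"object","properties":{"commands":{"type":"array","items":{"type":"array","items":{"type":"number"}}},"fingers":{"type":"number"},"grip_force":{"type":"number"}},"required":["commands"]}

```bash
mkdir -p pics
python3 - <<'E'
from plant import r
import cv2,pickle
s=r.get_state(); print(s)
for n in ["scene","side","wrist"]:
    p=r.snapshot(n); cv2.imwrite(f"pics/{n}0.png",p["img"]); pickle.dump({k:v for k,v in p.items()},open(f"{n}0.pkl","wb"))
    print(n,p["intrinsics"], p.get("extrinsics",p.get("tool_from_camera")))
    for l in ["carrier","dish","imager","rail","imager_stop"]:
        print(l,[(round(d["p"],2),[round(float(x),3) for x in d["xyz"]]) for d in r.spot_point(p,l)][:4])
E
```

```text
{'clock': 0.0, 'q': array([ 0.03379445,  0.68998687, -0.19451501,  1.56632826,  0.15733215,
        0.90248288, -0.21509962]), 'qd': array([ 6.73688874e-04,  9.65212784e-05, -1.23366493e-04, -1.97499221e-03,
       -1.60050694e-03, -3.42172860e-04, -2.24884190e-03]), 'joint_torque': array([ 3.38560185e-04, -5.27571630e+01, -1.26686912e+00, -1.53434461e+01,
       -5.26333472e-02,  6.56995355e-03,  1.65937727e-04]), 'tool_pos': array([ 6.24380321e-01, -5.24325728e-05,  2.37912455e-01]), 'eef_rot': array([ 7.07067907e-01,  7.07145074e-01, -6.91742219e-04, -5.83815471e-04]), 'contact_force': array([-0.03952429,  0.46189797,  0.43996859]), 'moment': array([0.0502811 , 0.03552686, 0.00886667]), 'opening': 1.0028153534473156}
scene [[510.14698891   0.         280.60578519]
 [  0.         510.14698891 208.87246897]
 [  0.           0.           1.        ]] [[-0.25541132  0.83861397 -0.4811358   1.32261126]
 [ 0.96679021  0.22618368 -0.11898588  0.16211132]
 [ 0.00904184 -0.49554772 -0.86853365  1.32320185]
 [ 0.          0.          0.          1.        ]]
carrier [(0.9, [0.36, -0.078, -0
[... 917 characters left out ...]
0.051, -0.002])]
imager_stop []
wrist [[351.40643355   0.         280.74287777]
 [  0.         351.40643355 211.06852002]
 [  0.           0.           1.        ]] [[ 3.94123711e-05 -9.55994200e-01 -2.93385562e-01  7.55104326e-02]
 [ 9.99999786e-01 -1.53769070e-04  6.35391532e-04  1.16122411e-03]
 [-6.52544244e-04 -2.93385525e-01  9.55993990e-01 -1.46064951e-01]
 [ 0.00000000e+00  0.00000000e+00  0.00000000e+00  1.00000000e+00]]
carrier [(0.78, [0.389, 0.125, -0.001]), (0.76, [0.365, -0.071, -0.001]), (0.76, [0.835, -0.162, 0.002]), (0.59, [0.566, -0.155, 0.003])]
dish [(0.93, [0.572, -0.155, 0.015])]
imager [(0.9, [0.629, 0.012, 0.003])]
rail [(0.55, [0.685, -0.047, 0.004])]
imager_stop []
```

View pics/scene0.png

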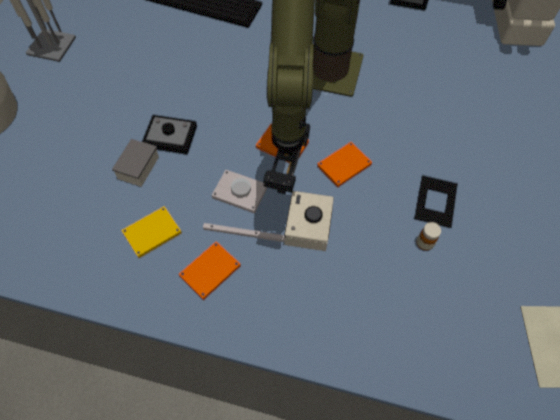

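View pics/side0.png

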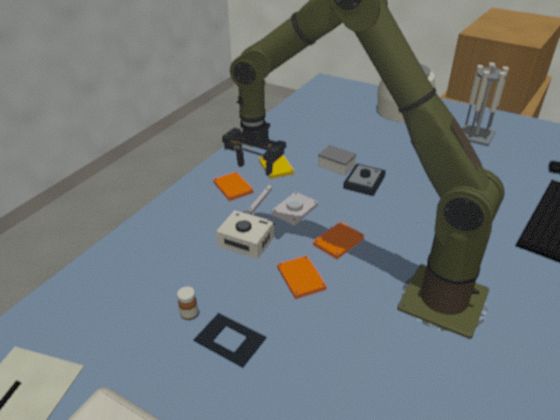

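View pics/wrist0.png

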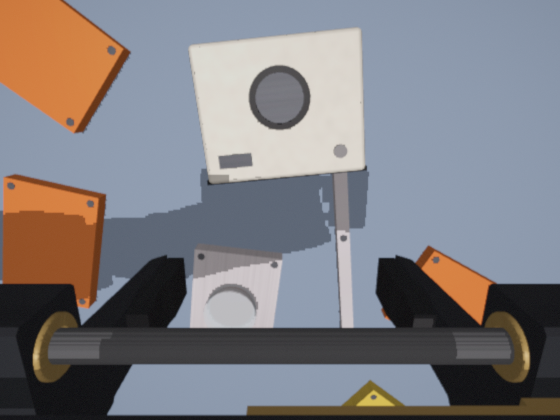

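The silver plate carrying the glass dish is at scene px (238,190). The look-alikes are orange at (283,140), (345,163) and (210,270), and yellow at (151,231). The description calls for plain aluminium with a dish, so I choose (238,190). The imager is at (310,218) and the rail runs (204,227) to (284,239). Next I check close crops.

Run:
```python
import cv2
a=cv2.imread("pics/scene0.png")[155:265,190:345]; cv2.imwrite("pics/c1.png",cv2.resize(a,None,fx=5,fy=5,interpolation=cv2.INTER_CUBIC))
a=cv2.imread("pics/side0.png")[170:270,200:340]; cv2.imwrite("pics/c2.png",cv2.resize(a,None,fx=5,fy=5,interpolation=cv2.INTER_CUBIC))
```

```text
(no output)
```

View pics/c1.png

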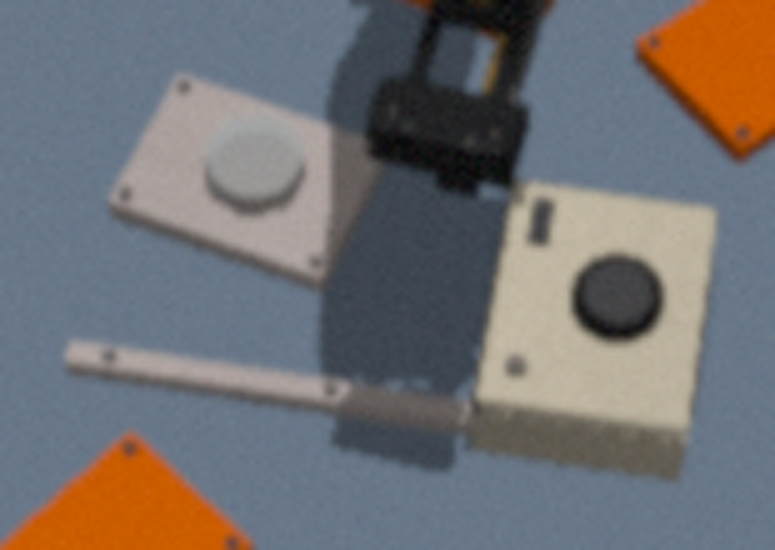

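View pics/c2.png

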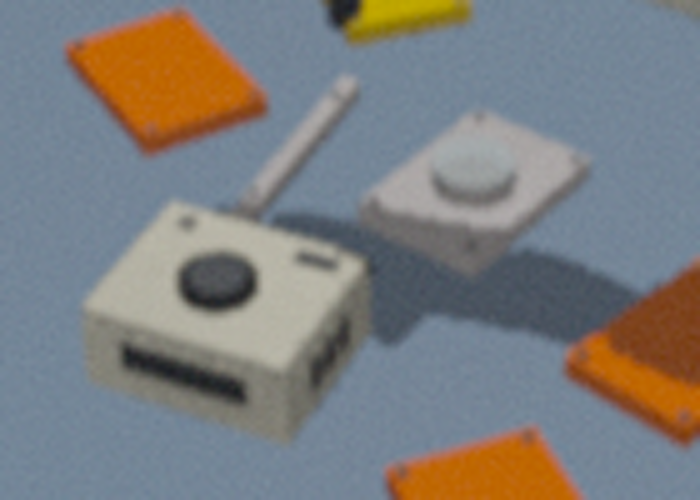

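```bash
cat > h.py <<'E'
import numpy as np
def ray(p,u,v,z,T=None):
    T=p["extrinsics"] if T is None else T
    d=T[:3,:3]@np.linalg.inv(p["intrinsics"])@[u,v,1]; o=T[:3,3]
    return o+d*(z-o[2])/d[2]
E
python3 - <<'E'
import pickle,numpy as np
from h import ray
np.set_printoptions(precision=4,suppress=True)
s=pickle.load(open("scene0.pkl","rb"));d=pickle.load(open("side0.pkl","rb"))
for n,p,o,pts in [("s",s,(190,155),[(180,74),(111,205),(325,280),(68,341),(345,382)]),("d",d,(200,170),[(480,110),(590,158),(362,210),(348,74),(242,196),(470,268)])]:
  for a in pts:
    print(n,a,ray(p,(a[0]+.5)/5+o[0]-.5,(a[1]+.5)/5+o[1]-.5,.018))
E
```

```text
s (180, 74) [ 0.5084 -0.2159  0.018 ]
s (111, 205) [ 0.609  -0.2267  0.018 ]
s (325, 280) [ 0.6251 -0.089   0.018 ]
s (68, 341) [ 0.7029 -0.2213  0.018 ]
s (345, 382) [ 0.6868 -0.0591  0.018 ]
d (480, 110) [ 0.6039 -0.2312  0.018 ]
d (590, 158) [ 0.5083 -0.2185  0.018 ]
d (362, 210) [ 0.6169 -0.0866  0.018 ]
d (348, 74) [ 0.711 -0.223  0.018]
d (242, 196) [ 0.6975 -0.0586  0.018 ]
d (470, 268) [ 0.5216 -0.0682  0.018 ]
```

carry_out(commands=[[-0.16,-0.144,0.0,0,0,85],[-0.16,-0.144,0.0,0,0,85],[-0.16,-0.144,0.0,0,0,85],[-0.16,-0.144,0.0,0,0,85],[-0.16,-0.144,0.0,0,0,85],[-0.16,-0.144,0.0,0,0,85],[-0.16,-0.144,0.0,0,0,85],[-0.16,-0.144,0.0,0,0,85],[-0.16,-0.144,0.0,0,0,85],[-0.16,-0.144,0.0,0,0,85],[-0.16,-0.144,0.0,0,0,85],[-0.16,-0.144,0.0,0,0,85]], fingers=0)

```text
clock: 2.1
tool_pos: [0.4811, -0.1598, 0.2388]
eef_rot: [0.999, 0.045, 0.0, 0.0]
contact_force: [-0.1, 0.5, 0.3]
opening: 0.997
```

```bash
cat >> h.py <<'E'
from scipy.spatial.transform import Rotation as R
def wristT(s,p):
    T=np.eye(4);T[:3,:3]=R.from_quat(s["eef_rot"]).as_matrix();T[:3,3]=s["tool_pos"]
    return T@p["tool_from_camera"]
def shot(name,tag):
    from plant import r
    import cv2,pickle
    s=r.get_state();p=r.snapshot(name);cv2.imwrite(f"pics/{name}{tag}.png",p["img"])
    p=dict(p)
    if name=="wrist": p["extrinsics"]=wristT(s,p)
    pickle.dump(p,open(f"{name}{tag}.pkl","wb"))
    x=R.from_quat(s["eef_rot"]).as_matrix()
    print("t",round(s["clock"],2),"tcp",np.round(s["tool_pos"],4),"yaw x",round(np.degrees(np.arctan2(x[1,0],x[0,0])),2),"F",np.round(s["contact_force"],2),"z",np.round(x[:,2],3))
    return s,p
E
python3 -c "
from h import *
shot('wrist','1');shot('scene','1')"
```

```text
t 2.1 tcp [ 0.4811 -0.1598  0.2388] yaw x 5.21 F [-0.13  0.53  0.3 ] z [ 0. -0. -1.]
t 2.15 tcp [ 0.4811 -0.1598  0.2388] yaw x 5.18 F [-0.64  0.96 -0.32] z [ 0.  0. -1.]
```

View pics/wrist1.png

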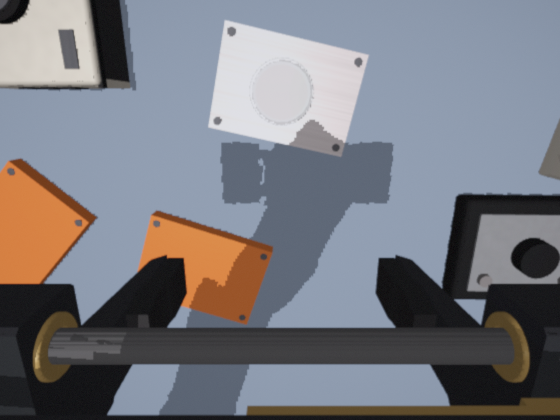

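View pics/scene1.png

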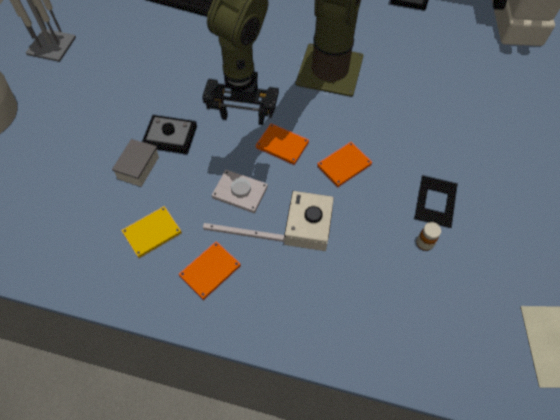

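Wrist image: the silver carrier has top corners (224,21), (367,55), (341,155), (209,127) with the dish at (281,91). An orange plate's near edge runs (153,212)–(272,247), and the joypad's left edge is at about (450,200–293). Localising all of them now.

Run:
```python
import pickle,cv2
from h import *
np.set_printoptions(precision=4,suppress=True)
p=pickle.load(open("wrist1.pkl","rb"))
for l,u,v,z in [("c",224,20.5,.018),("c",367.5,54.5,.018),("c",341,157,.018),("c",209,128,.018),("dish",281,91,.04),("or",153,211,.018),("or",273,247,.018),("or",245,320,.018),("joy",458,196,.033),("joy",444,297,.0)]:
    print(l,ray(p,u,v,z))
a=cv2.imread("pics/scene1.png")[160:260,190:340]; cv2.imwrite("pics/c3.png",cv2.resize(a,None,fx=5,fy=5,interpolation=cv2.INTER_CUBIC))
```

```text
c [ 0.6271 -0.0937  0.018 ]
c [ 0.6103 -0.2323  0.018 ]
c [ 0.5105 -0.2208  0.018 ]
c [ 0.5275 -0.0828  0.018 ]
dish [ 0.569  -0.1526  0.04  ]
or [ 0.4335 -0.0247  0.018 ]
or [ 0.4031 -0.1587  0.018 ]
or [ 0.3054 -0.1331  0.018 ]
joy [ 0.4835 -0.3441  0.033 ]
joy [ 0.3482 -0.3755  0.    ]
```

View pics/c3.png

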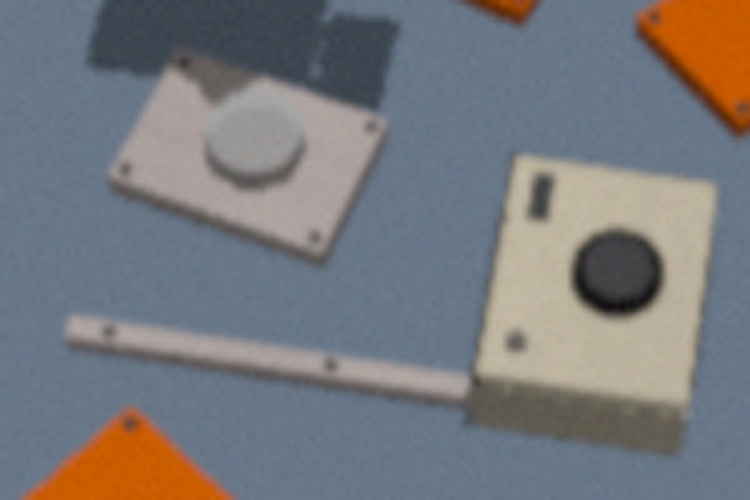

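Run:
```python
import pickle,cv2
from h import *
np.set_printoptions(precision=4,suppress=True)
p=pickle.load(open("scene1.pkl","rb"))
f=lambda a,z:ray(p,(a[0]+.5)/5+190-.5,(a[1]+.5)/5+160-.5,z)
for l,a,z in [("rail in",(68,315),.016),("rail in",(470,374),.016),("im",(516,154),.066),("im",(477,380),.066),("im back",(718,183),.066),("im back",(690,405),.066),("c",(181,48),.018),("c",(388,123),.018),("c",(322,258),.018),("c",(109,182),.018)]: print(l,f(a,z))
```

```text
rail in [ 0.7013 -0.2221  0.016 ]
rail in [0.6777 0.0129 0.016 ]
im [0.5574 0.0083 0.066 ]
im [0.705  0.0232 0.066 ]
im back [0.5461 0.1255 0.066 ]
im back [0.6895 0.1399 0.066 ]
c [ 0.5076 -0.2155  0.018 ]
c [ 0.527  -0.0779  0.018 ]
c [ 0.6275 -0.0901  0.018 ]
c [ 0.6106 -0.2274  0.018 ]
```

carry_out(commands=[[0,0,0.05,0,0,-0.5],[0,0,0.1,0,0,-0.5],[0,0,0.15,0,0,-0.5],[0,0,0.19,0,0,-0.5],[0,0,0.21,0,0,-0.5],[0,0,0.222,0,0,-0.5],[0,0,0.228,0,0,-0.5],[0,0,0.23,0,0,-0.5],[0,0,0.23,0,0,-0.5]])

```text
clock: 3.1
tool_pos: [0.4817, -0.1601, 0.0095]
eef_rot: [0.999, 0.048, 0.001, 0.0]
contact_force: [-0.0, -0.2, -0.3]
opening: 1.002
```

```bash
python3 -c "
from h import *
shot('scene','2')"; python3 -c "
import cv2
a=cv2.imread('pics/scene2.png')[130:260,190:340]; cv2.imwrite('pics/c4.png',cv2.resize(a,None,fx=4,fy=4,interpolation=cv2.INTER_CUBIC))"
```

```text
t 3.1 tcp [ 0.4817 -0.1601  0.0095] yaw x 5.52 F [-0.03 -0.16 -0.29] z [ 0.002 -0.    -1.   ]
```

View pics/c4.png

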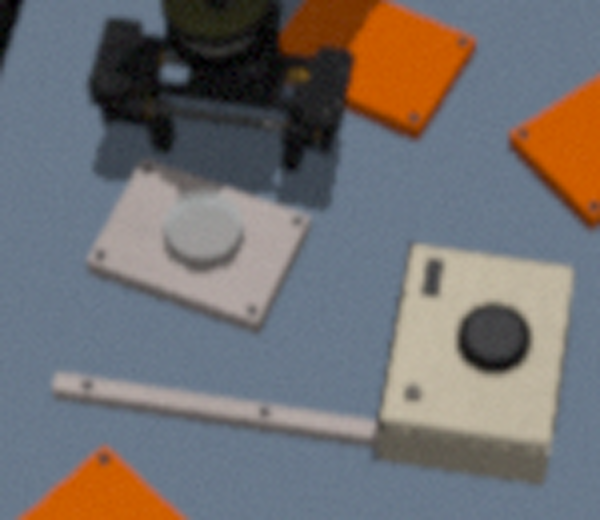

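carry_out(commands=[[0.005,0,0,0,0,0],[0.01,0,0,0,0,0],[0.014,0,0,0,0,0],[0.018,0,0,0,0,0],[0.022,0,0,0,0,0],[0.026,0,0,0,0,0],[0.031,0,0,0,0,0],[0.036,0,0,0,0,0],[0.041,0,0,0,0,0],[0.046,0,0,0,0,0],[0.051,0,0,0,0,0],[0.056,0,0,0,0,0]])

```text
clock: 4.35
tool_pos: [0.5366, -0.1542, 0.0087]
eef_rot: [0.999, 0.048, -0.001, -0.0]
contact_force: [-2.0, 0.1, 0.2]
opening: 1.001
```

```bash
python3 -c "
from h import *
shot('scene','3')"; python3 -c "
import cv2
a=cv2.imread('pics/scene3.png')[130:260,190:340]; cv2.imwrite('pics/c5.png',cv2.resize(a,None,fx=4,fy=4,interpolation=cv2.INTER_CUBIC))"
```

```text
t 4.35 tcp [ 0.5366 -0.1542  0.0087] yaw x 5.53 F [-1.97  0.08  0.18] z [-0.001  0.001 -1.   ]
```

View pics/c5.png

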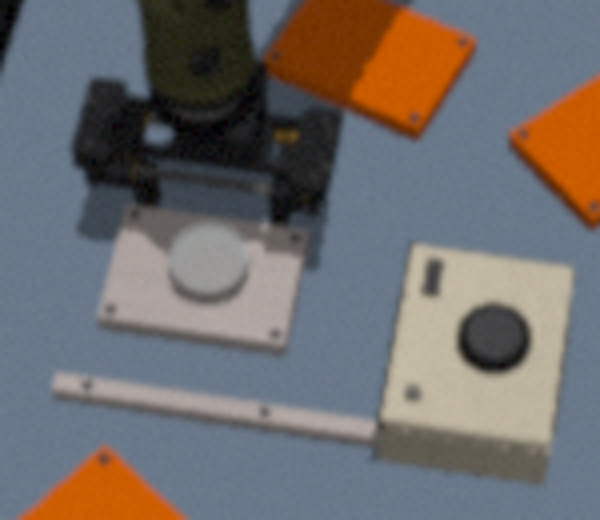

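The carrier has turned parallel to the rail, with its edge about (100,322)–(285,345) in the crop, and the dish is still on it. I keep pushing.

carry_out(commands=[[0.004,0,0,0,0,0],[0.008,0,0,0,0,0],[0.013,0,0,0,0,0],[0.018,0,0,0,0,0],[0.023,0,0,0,0,0],[0.028,0,0,0,0,0],[0.032,0,0,0,0,0],[0.035,0,0,0,0,0],[0.038,0,0,0,0,0],[0.04,0,0,0,0,0],[0.041,0,0,0,0,0]])

```text
clock: 5.5
tool_pos: [0.5779, -0.1507, 0.0087]
eef_rot: [0.999, 0.048, 0.0, 0.0]
contact_force: [-1.9, -0.8, 0.5]
opening: 0.999
```

```bash
python3 -c "
from h import *
shot('scene','4')"; python3 -c "
import cv2
a=cv2.imread('pics/scene4.png')[150:260,190:320]; cv2.imwrite('pics/c6.png',cv2.resize(a,None,fx=5,fy=5,interpolation=cv2.INTER_CUBIC))"
```

```text
t 5.5 tcp [ 0.5779 -0.1507  0.0087] yaw x 5.5 F [-1.86 -0.84  0.53] z [ 0. -0. -1.]
```

View pics/c6.png

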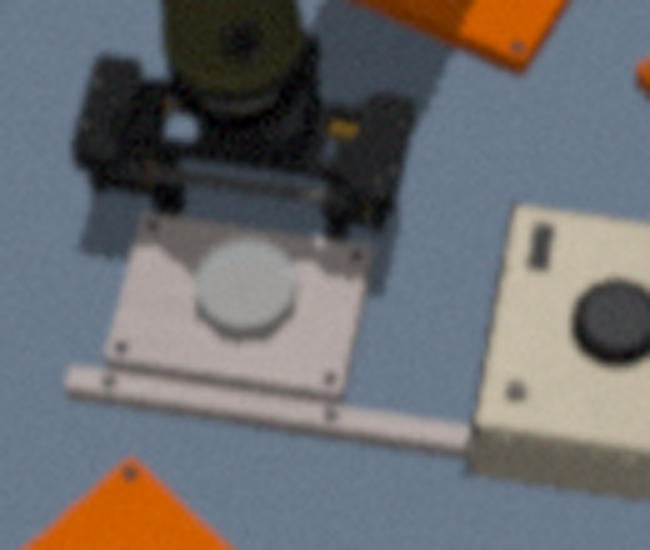

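carry_out(commands=[[0.0015,0,0,0,0,0],[0.003,0,0,0,0,0],[0.004,0,0,0,0,0],[0.005,0,0,0,0,0],[0.0055,0,0,0,0,0]])

```text
clock: 6.05
tool_pos: [0.5832, -0.1502, 0.0087]
eef_rot: [0.999, 0.048, 0.0, 0.0]
contact_force: [-3.0, 0.2, 0.0]
opening: 1.001
```

carry_out(commands=[[0.0005,0,0,0,0,0],[0.001,0,0,0,0,0],[0.0015,0,0,0,0,0],[0.002,0,0,0,0,0]])

```text
clock: 6.45
tool_pos: [0.5849, -0.15, 0.0087]
eef_rot: [0.999, 0.048, -0.0, -0.0]
contact_force: [-3.0, 0.1, 1.1]
opening: 1.001
```

carry_out(commands=[[0.0005,0,0,0,0,0],[0.001,0,0,0,0,0],[0.0015,0,0,0,0,0],[0.002,0,0,0,0,0]])

```text
clock: 6.85
tool_pos: [0.585, -0.1499, 0.0087]
eef_rot: [0.999, 0.048, -0.002, -0.0]
contact_force: [-7.7, -0.1, 5.4]
opening: 1.004
```

```bash
python3 -c "
from h import *
shot('scene','5');shot('wrist','5')"; python3 -c "
import cv2
a=cv2.imread('pics/scene5.png')[150:260,190:320]; cv2.imwrite('pics/c7.png',cv2.resize(a,None,fx=5,fy=5,interpolation=cv2.INTER_CUBIC))"
```

```text
t 6.85 tcp [ 0.585  -0.1499  0.0087] yaw x 5.47 F [-7.68 -0.12  5.41] z [-0.004  0.    -1.   ]
t 6.9 tcp [ 0.5849 -0.1499  0.0087] yaw x 5.48 F [-6.55  0.26  3.87] z [-0.004  0.    -1.   ]
```

View pics/c7.png

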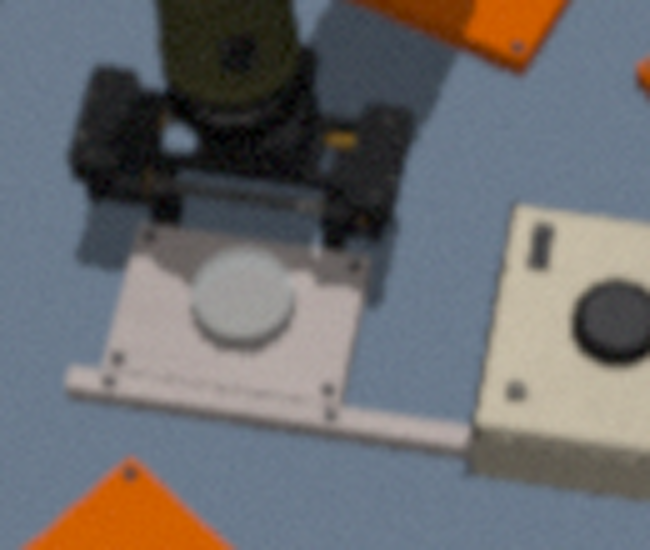

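View pics/wrist5.png

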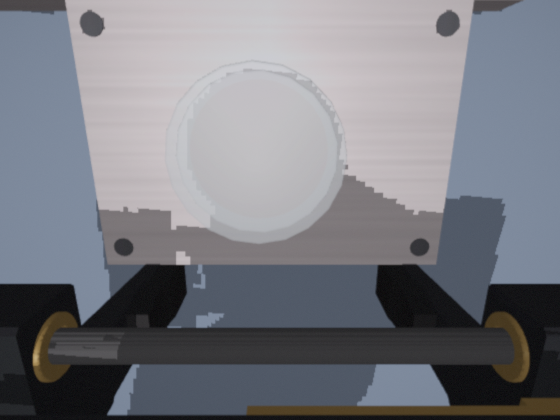

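carry_out(commands=[[-0.005,0,0,0,0,0],[-0.02,0,0,0,0,0],[-0.025,0,-0.02,0,0,0],[-0.025,0,-0.06,0,0,0],[-0.025,0,-0.09,0,0,0]])

```text
clock: 7.45
tool_pos: [0.5641, -0.1523, 0.1006]
eef_rot: [0.999, 0.048, 0.002, 0.0]
contact_force: [1.7, -1.2, 0.9]
opening: 0.999
```

Run:
```python
import pickle
from h import *
np.set_printoptions(precision=4,suppress=True)
p=pickle.load(open("wrist5.pkl","rb"))
a=ray(p,437,264,.018);b=ray(p,107,264,.018);d=ray(p,258,150,.04)
print("rear-left",a,"front-left",b,np.linalg.norm(a-b),"dish",d)
p=pickle.load(open("scene5.pkl","rb"))
f=lambda a,z:ray(p,(a[0]+.5)/5+190-.5,(a[1]+.5)/5+150-.5,z)
t=np.array([-.0993,.995,0]);n=np.array([.995,.0993,0])
for l,q in [("rl",a),("fl",b),("dish",d),("sRL",f((137,223),.018)),("sRR",f((104,366),.018)),("sFL",f((370,256),.018)),("sdish",f((242,293),.04))]: print(l,"n",q@n,"t",q@t)
```

```text
rear-left [ 0.6028 -0.2156  0.018 ] front-left [ 0.5894 -0.0755  0.018 ] 0.14073359273432148 dish [ 0.6467 -0.1371  0.04  ]
rl n 0.5784242402291819 t -0.27437470154664395
fl n 0.5789447287578569 t -0.13365012928955816
dish n 0.6298379810942121 t -0.20059941295287134
sRL n 0.5760897758982243 t -0.2718301925543158
sRR n 0.673974040407127 t -0.26942774608980014
sFL n 0.5759020635630194 t -0.13037389675243413
sdish n 0.6252730867987496 t -0.19643760572970947
```

carry_out(commands=[[0.08,0.093,-0.03,0,0,-90],[0.08,0.093,-0.03,0,0,-90],[0.08,0.093,-0.03,0,0,-90],[0.08,0.093,-0.03,0,0,-90],[0.08,0.093,-0.03,0,0,-90],[0.08,0.093,-0.03,0,0,-90],[0.08,0.093,-0.03,0,0,-90],[0.08,0.093,-0.03,0,0,-90],[0.08,0.093,-0.03,0,0,-90],[0.08,0.093,-0.03,0,0,-90],[0.08,0.093,-0.03,0,0,-90],[0.08,0.093,-0.03,0,0,-90]], fingers=110, grip_force=20)

```text
clock: 8.65
tool_pos: [0.6521, -0.2372, 0.1292]
eef_rot: [0.672, 0.74, 0.001, 0.001]
contact_force: [-0.1, -0.0, 0.0]
opening: 0.565
```

```bash
python3 -c "
from h import *
shot('wrist','6');shot('scene','6')"
```

```text
t 8.65 tcp [ 0.6521 -0.2372  0.1292] yaw x 95.48 F [-0.09 -0.05  0.03] z [ 0.004  0.    -1.   ]
t 8.7 tcp [ 0.6519 -0.2371  0.1291] yaw x 95.39 F [0.28 0.21 0.81] z [ 0.003  0.    -1.   ]
```

View pics/wrist6.png

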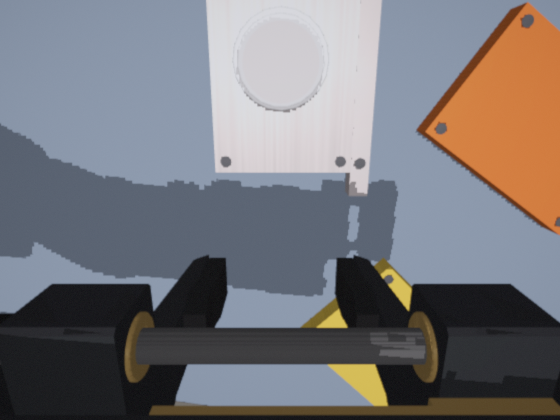

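View pics/scene6.png

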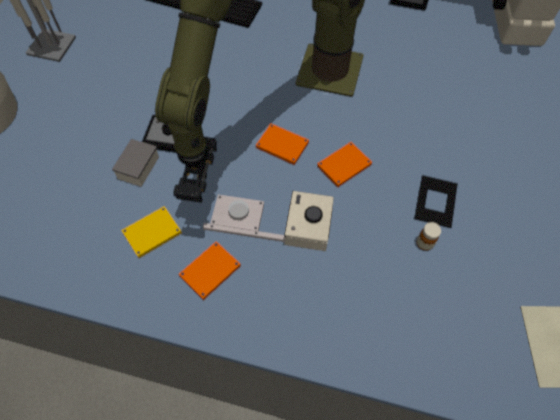

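Run:
```python
import pickle
from h import *
np.set_printoptions(precision=4,suppress=True)
p=pickle.load(open("wrist6.pkl","rb"))
t=np.array([-.0993,.995,0]);n=np.array([.995,.0993,0])
for l,u,v,z in [("rl",216,172.5,.018),("rr",348,172.5,.018),("yel",385,262,.018),("yel2",302,328,.018),("railend",357,195,.016)]:
    q=ray(p,u,v,z);print(l,q,"n",q@n,"t",q@t)
q=np.array([.652,-.2371,0]);print(q@n,q@t)
```

```text
rl [ 0.6035 -0.2153  0.018 ] n 0.5791195679959178 t -0.2741740988801905
rr [ 0.7009 -0.206   0.018 ] n 0.676900377011228 t -0.2746136451130877
yel [ 0.7415 -0.2752  0.018 ] n 0.7104284036948049 t -0.3474384914459166
yel2 [ 0.6821 -0.3427  0.018 ] n 0.6446759499549037 t -0.4086965980060298
railend [ 0.7108 -0.2229  0.016 ] n 0.6850659150446552 t -0.2923741524646509
0.6251959699999999 -0.3006581
```

carry_out(commands=[[0,0,0.04,0,0,0],[0,0,0.08,0,0,0],[0,0,0.1,0,0,0],[0,0,0.112,0,0,0],[0,0,0.118,0,0,0],[0,0,0.12,0,0,0],[0,0,0.12,0,0,0]])

```text
clock: 9.45
tool_pos: [0.6516, -0.2373, 0.0097]
eef_rot: [0.672, 0.74, 0.0, 0.001]
contact_force: [0.2, -0.1, 1.4]
opening: 0.569
```

carry_out(commands=[[0.004,0,0,0,0,0],[0.008,0,0,0,0,0],[0.012,0,0,0,0,0],[0.015,0,0,0,0,0],[0.018,0,0,0,0,0],[0.022,0,0,0,0,0],[0.026,0,0,0,0,0],[0.03,0,0,0,0,0],[0.035,0,0,0,0,0],[0.04,0,0,0,0,0],[0.045,0,0,0,0,0],[0.05,0,0,0,0,0]])

```text
clock: 10.65
tool_pos: [0.646, -0.1868, 0.0088]
eef_rot: [0.672, 0.74, 0.0, 0.0]
contact_force: [0.5, -3.4, 2.8]
opening: 0.573
```

```bash
python3 -c "
from h import *
shot('wrist','7');shot('scene','7')"; python3 -c "
import cv2
a=cv2.imread('pics/scene7.png')[150:260,190:340]; cv2.imwrite('pics/c8.png',cv2.resize(a,None,fx=5,fy=5,interpolation=cv2.INTER_CUBIC))"
```

```text
t 10.65 tcp [ 0.646  -0.1868  0.0088] yaw x 95.51 F [ 0.54 -3.44  2.77] z [ 0. -0. -1.]
t 10.7 tcp [ 0.6459 -0.1852  0.0087] yaw x 95.58 F [-0.33 -1.42  1.77] z [-0.     0.001 -1.   ]
```

View pics/c8.png

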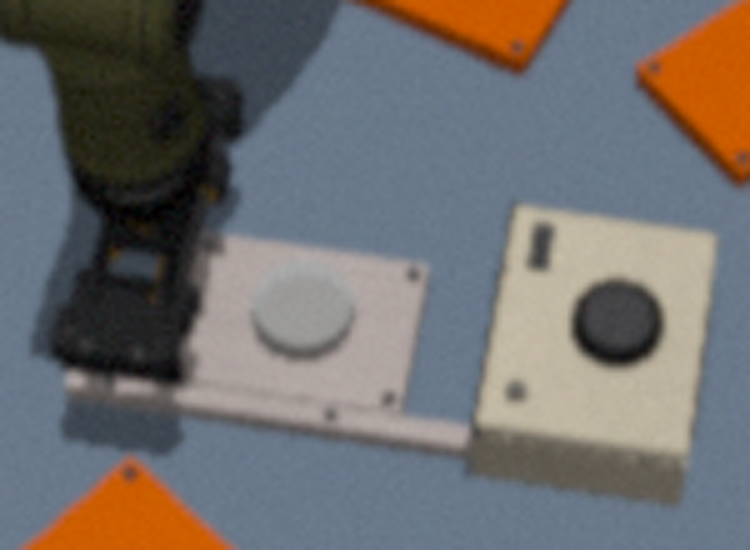

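View pics/wrist7.png

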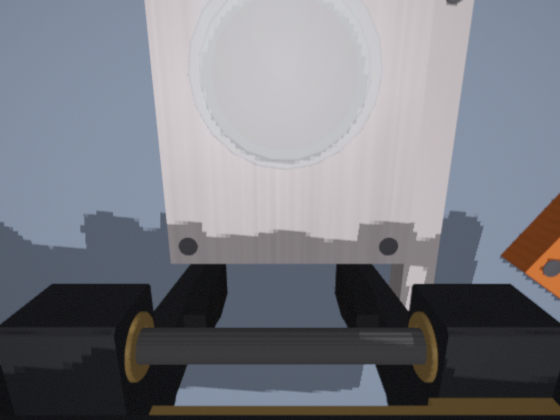

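carry_out(commands=[[0.003,0,0,0,0,0],[0.007,0,0,0,0,0],[0.012,0.0001,0,0,0,0],[0.017,0.0002,0,0,0,0],[0.023,0.0002,0,0,0,0],[0.029,0.0003,0,0,0,0],[0.035,0.0003,0,0,0,0],[0.041,0.0004,0,0,0,0],[0.047,0.0004,0,0,0,0],[0.053,0.0005,0,0,0,0],[0.058,0.0005,0,0,0,0],[0.061,0.0005,0,0,0,0]])

```text
clock: 11.95
tool_pos: [0.6402, -0.1258, 0.0086]
eef_rot: [0.672, 0.74, -0.0, -0.0]
contact_force: [0.3, -2.2, -1.5]
opening: 0.572
```

```bash
python3 -c "
from h import *
shot('wrist','8');shot('scene','8')"; python3 -c "
import cv2
a=cv2.imread('pics/scene8.png')[150:260,190:340]; cv2.imwrite('pics/c9.png',cv2.resize(a,None,fx=5,fy=5,interpolation=cv2.INTER_CUBIC))"
```

```text
t 11.95 tcp [ 0.6402 -0.1258  0.0086] yaw x 95.53 F [ 0.25 -2.18 -1.46] z [-0.001  0.    -1.   ]
t 12.0 tcp [ 0.6402 -0.1253  0.0086] yaw x 95.55 F [-0.13 -0.73  0.11] z [-0.001  0.001 -1.   ]
```

View pics/c9.png

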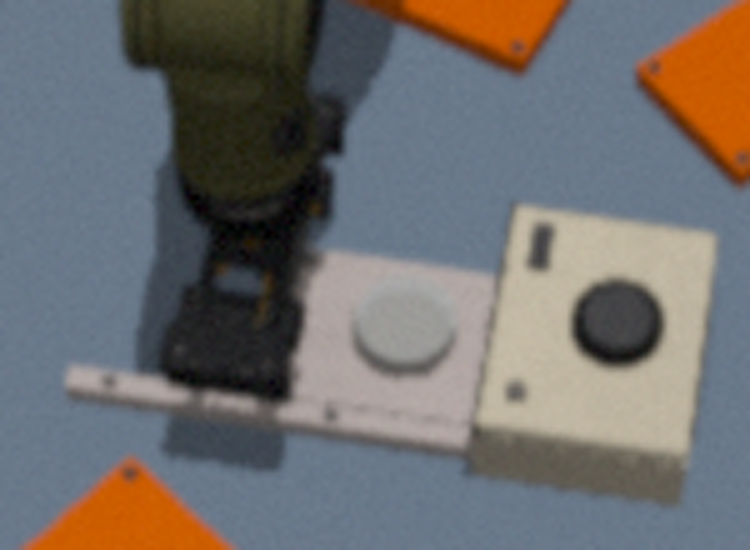

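View pics/wrist8.png

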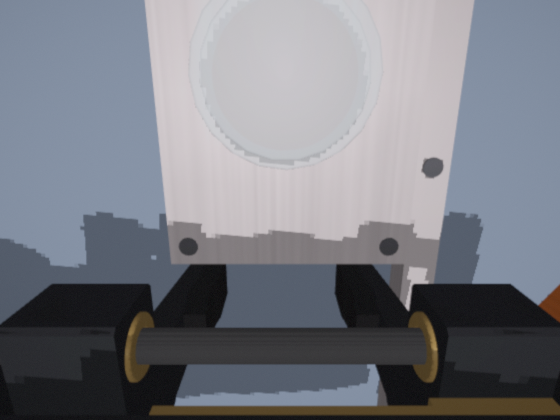

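carry_out(commands=[[0.003,0.0001,0,0,0,0],[0.006,0.0001,0,0,0,0],[0.009,0.0001,0,0,0,0]])

```text
clock: 12.35
tool_pos: [0.64, -0.1179, 0.0089]
eef_rot: [0.673, 0.74, 0.0, 0.0]
contact_force: [0.6, -2.1, -0.7]
opening: 0.568
```

carry_out(commands=[[0.0013,0,0,0,0,0],[0.0026,0,0,0,0,0],[0.004,0,0,0,0,0]])

```text
clock: 12.65
tool_pos: [0.6396, -0.1138, 0.0089]
eef_rot: [0.672, 0.74, 0.0, 0.0]
contact_force: [-0.3, -2.3, -0.1]
opening: 0.566
```

carry_out(commands=[[0.0013,0,0,0,0,0],[0.0026,0,0,0,0,0],[0.004,0,0,0,0,0]])

```text
clock: 12.95
tool_pos: [0.6392, -0.1097, 0.0089]
eef_rot: [0.672, 0.74, 0.0, 0.0]
contact_force: [0.6, -2.4, 0.2]
opening: 0.572
```

carry_out(commands=[[0.0013,0,0,0,0,0],[0.0026,0,0,0,0,0],[0.004,0,0,0,0,0]])

```text
clock: 13.25
tool_pos: [0.6387, -0.1057, 0.0088]
eef_rot: [0.672, 0.74, 0.0, 0.0]
contact_force: [0.6, -2.9, 1.1]
opening: 0.571
```

carry_out(commands=[[0.0013,0,0,0,0,0],[0.0026,0,0,0,0,0],[0.004,0,0,0,0,0]])

```text
clock: 13.55
tool_pos: [0.6384, -0.1017, 0.0088]
eef_rot: [0.672, 0.74, 0.0, 0.0]
contact_force: [1.1, -3.0, 0.7]
opening: 0.57
```

carry_out(commands=[[0.0013,0,0,0,0,0],[0.0026,0,0,0,0,0],[0.004,0,0,0,0,0]])

```text
clock: 13.85
tool_pos: [0.6379, -0.0977, 0.0088]
eef_rot: [0.672, 0.74, 0.0, 0.0]
contact_force: [0.6, -3.2, 1.4]
opening: 0.569
```

carry_out(commands=[[0.0013,0,0,0,0,0],[0.0026,0,0,0,0,0],[0.004,0,0,0,0,0]])

```text
clock: 14.15
tool_pos: [0.6376, -0.0937, 0.0088]
eef_rot: [0.672, 0.74, 0.0, 0.0]
contact_force: [0.7, -3.2, 3.1]
opening: 0.566
```

carry_out(commands=[[0.0013,0,0,0,0,0],[0.0026,0,0,0,0,0],[0.004,0,0,0,0,0]])

```text
clock: 14.45
tool_pos: [0.6372, -0.0902, 0.0088]
eef_rot: [0.673, 0.74, -0.0, 0.0]
contact_force: [1.2, -4.7, 2.3]
opening: 0.567
```

Force rose to 4.7 N, so this is probably the shoe. I use finer steps from here.

carry_out(commands=[[0.001,0,0,0,0,0],[0.002,0,0,0,0,0],[0.003,0,0,0,0,0]])

```text
clock: 14.75
tool_pos: [0.6369, -0.0871, 0.0088]
eef_rot: [0.672, 0.74, -0.0, 0.0]
contact_force: [0.9, -8.2, 2.7]
opening: 0.569
```

carry_out(commands=[[0.0007,0,0,0,0,0],[0.0014,0,0,0,0,0],[0.002,0,0,0,0,0]])

```text
clock: 15.05
tool_pos: [0.6368, -0.087, 0.0088]
eef_rot: [0.673, 0.74, -0.001, 0.001]
contact_force: [1.1, -9.0, 2.1]
opening: 0.571
```

carry_out(commands=[[0.0006,0,0,0,0,0],[0.0012,0,0,0,0,0],[0.0012,0,0,0,0,0]])

```text
clock: 15.35
tool_pos: [0.6368, -0.087, 0.0089]
eef_rot: [0.673, 0.74, -0.001, 0.002]
contact_force: [1.1, -9.2, 2.5]
opening: 0.567
```

carry_out(commands=[[0.0007,0,0,0,0,0],[0.0014,0,0,0,0,0],[0.002,0,0,0,0,0]])

```text
clock: 15.65
tool_pos: [0.6368, -0.087, 0.0089]
eef_rot: [0.673, 0.739, -0.002, 0.003]
contact_force: [2.7, -12.7, 0.4]
opening: 0.567
```

```bash
python3 -c "
from h import *
shot('wrist','9');shot('scene','9')"; python3 -c "
import cv2
a=cv2.imread('pics/scene9.png')[150:260,190:340]; cv2.imwrite('pics/c10.png',cv2.resize(a,None,fx=5,fy=5,interpolation=cv2.INTER_CUBIC))"
```

```text
t 15.65 tcp [ 0.6368 -0.087   0.0089] yaw x 95.36 F [  2.67 -12.72   0.45] z [ 0.001 -0.007 -1.   ]
t 15.7 tcp [ 0.6368 -0.087   0.0089] yaw x 95.36 F [  2.21 -12.08   1.35] z [ 0.001 -0.007 -1.   ]
```

View pics/c10.png

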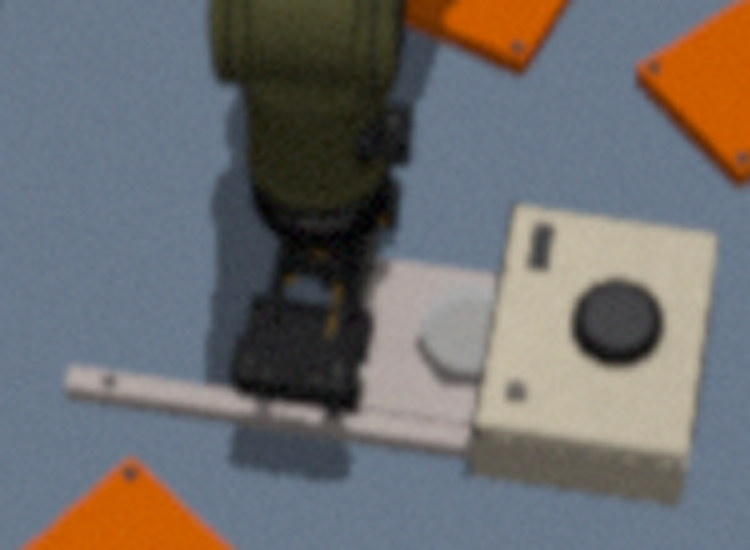

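View pics/wrist9.png

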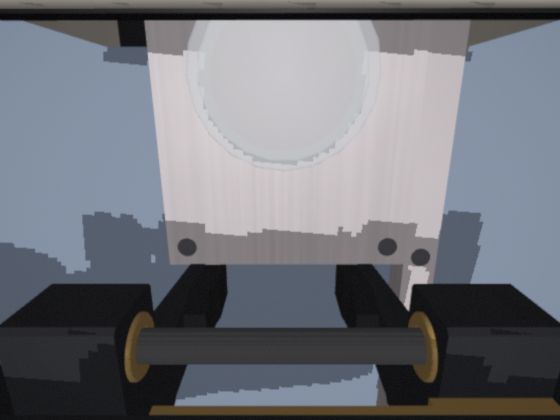

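The position has locked at y=-0.087 while the force reached 12.7 N. The roughly 6 mm of shoe travel before that matches the description, so the carrier is home. I withdraw straight back.

carry_out(commands=[[-0.003,0,0,0,0,0],[-0.006,0,0,0,0,0],[-0.01,0,0,0,0,0],[-0.018,0,0,0,0,0],[-0.03,0,0,0,0,0],[-0.04,0,0,0,0,0],[-0.045,0,-0.04,0,0,0],[-0.045,0,-0.08,0,0,0],[-0.045,0,-0.12,0,0,0],[-0.045,0,-0.12,0,0,0]])

```text
clock: 16.75
tool_pos: [0.6446, -0.1277, 0.1346]
eef_rot: [0.673, 0.74, 0.003, 0.004]
contact_force: [1.0, 0.7, -0.0]
opening: 0.566
```

```bash
python3 -c "
from h import *
shot('wrist','10');shot('scene','10')"; python3 -c "
import cv2
a=cv2.imread('pics/scene10.png')[150:260,190:340]; cv2.imwrite('pics/c11.png',cv2.resize(a,None,fx=5,fy=5,interpolation=cv2.INTER_CUBIC))"
```

```text
t 16.75 tcp [ 0.6446 -0.1277  0.1346] yaw x 95.41 F [ 1.01  0.66 -0.03] z [ 0.011 -0.001 -1.   ]
t 16.8 tcp [ 0.6427 -0.1275  0.1317] yaw x 95.44 F [-0.34 -0.43  0.22] z [ 0.006 -0.001 -1.   ]
```

View pics/c11.png

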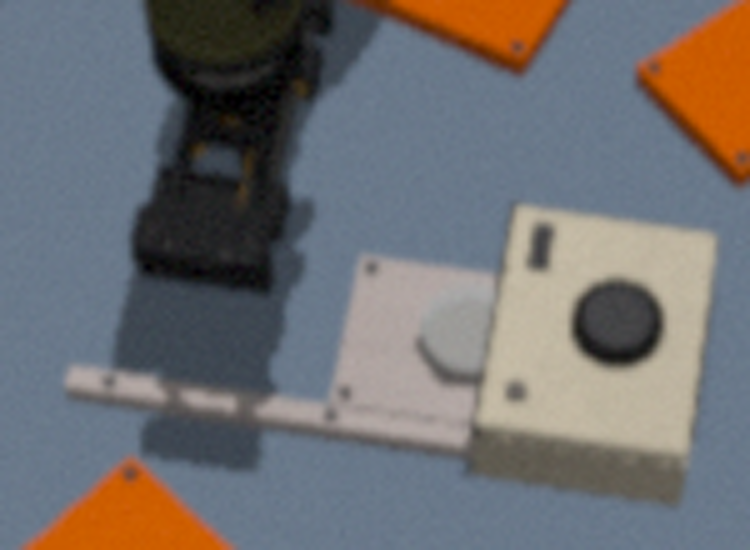

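View pics/wrist10.png

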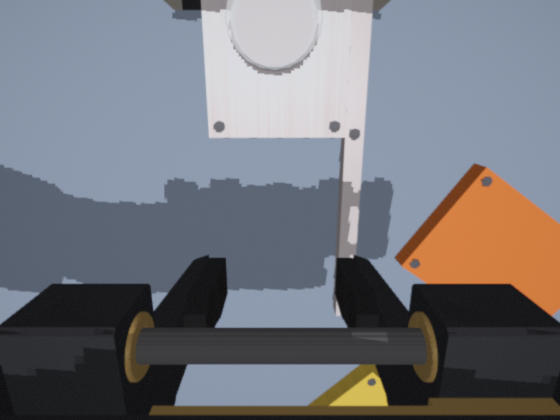

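Run:
```python
import pickle,cv2
from h import *
t=np.array([-.0993,.995,0]);n=np.array([.995,.0993,0])
a=pickle.load(open("wrist9.pkl","rb"));s,b=shot('wrist','11')
for l,p,u,v in [("9",a,170,264),("10RL",b,209,137.5),("10rr",b,344,137.5)]:
    q=ray(p,u,v,.018);print(l,"n",round(q@n,4),"t",round(q@t,4))
c=b["img"][0:230,190:400];cv2.imwrite("pics/c12.png",cv2.resize(c,None,fx=2.6,fy=2.6,interpolation=cv2.INTER_CUBIC))
```

```text
t 16.85 tcp [ 0.641  -0.1272  0.1296] yaw x 95.45 F [-0.59 -0.22 -0.58] z [ 0.002 -0.    -1.   ]
9 n 0.5789 t -0.1397
10RL n 0.5752 t -0.1383
10rr n 0.6725 t -0.1387
```

View pics/c12.png

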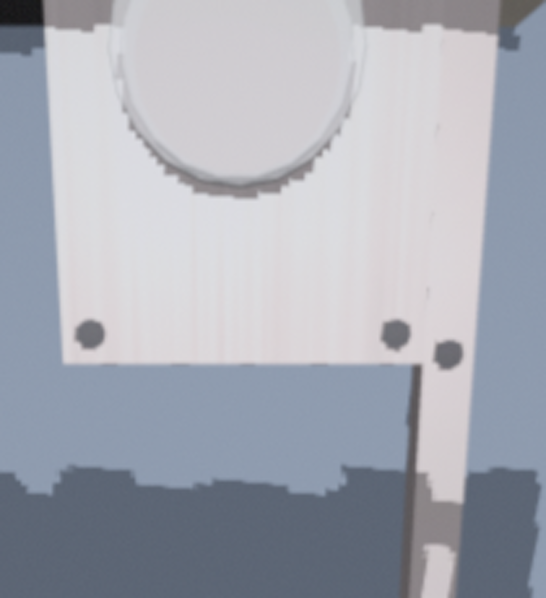

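The carrier is flush with the rail with no gap, has not sprung back, and the dish is upright. The arm is clear, so I hand in.

```bash
python3 -c "
from plant import r
print(r.finish_job())"
```

```text
the job is handed in; nothing more can be done
None
```

The carrier is home in the imager with the dish still on it, and the job is handed in at about 17 s. No verdict was reported, so success is judged from my own checks.

**How it was done:** I pushed the carrier's long side with the open fingers until it lay parallel to and flush against the rail, at about 7.7 N. I then pushed its rear end along the rail with the fingers set to about 50 mm.

**Feeling the stop:** The shoe showed at about 4.7 N. Roughly 6 mm further on, the position locked about 48 mm inside the mouth while the wrist force rose to about 12.7 N. Pushing friction was about 3 N, so roughly 9 N went into the imager.

**Last checks after withdrawing:**
- **Rail:** no gap to the rail in the wrist picture, and the carrier's rear edge is square to it.
- **Springback:** the rear edge read t = -0.1397 m along the rail while pressed and -0.1385 m after release. It moved no more than the measuring error, with no sign of springing back.
- **Dish:** upright and near the middle of the carrier.
- **Arm:** clear, touching nothing.
- **Other things:** I saw none of them moved in the pictures, but did not measure them.

**Not checked or disagreeing:**
- **Shoe contact:** the final contact force on the shoe could not be measured directly, only inferred from the lack of springback.
- **Side position:** the wrist pictures disagreed by about 4 mm on the carrier's position across the rail (n = 0.579 against 0.575 m), probably because the arm was still settling. I relied on the visible flush contact.

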